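# Lock the filter box's access cover

## Robot

A 6-joint arm with a two-finger parallel gripper is mounted at the origin on the work surface; the furniture and walls round the work are solid. World frame = base frame: x ahead of the robot, y to its left, z up, the work surface at z = 0. Lengths are in m, angles in rad, forces in N, time in s.
With the tool pointing down it reaches from about 0.35 to 0.975 m from the base axis. Payload 4.9 kg.
Tool frame: the origin (TCP) lies at the very end of the fingers, on their centre line; the grasp point (between the pads) lies 19 mm behind it (pinch_z is the distance from the TCP to the grasp point, in m); z points along the fingers, y is the line along which they close (so a half turn about z gives the same grasp; the last joint's range is limited). The gripper opens to 85 mm and grips with 20 to 120 N. Pads are 22 mm wide; open, the fingers measure 114 mm over their backs; the gripper's body (76 mm by 85 mm) begins 54 mm behind the grasp point. The pads swing forward as they close: fully open they stand 13 mm farther back than shut.
Start: joints at [1.014, 0.053, 1.613, -0, 1.476, -0.119], TCP at [0.265, 0.566, 0.231] pointing down, gripper open.
Joint ranges: [-3.01, 3.01], [-1.01, 2.22], [0.06, 2.58], [-1.02, 4.17], [0.09, 2.62], [-3.14, 3.14]. Speed limits (rad/s): [2.57, 2.57, 3.14, 3.14, 3.14, 3.14].

## Interface

Orientations are given as a unit quaternion [w, x, y, z].
In Python, from plant import * gives the robot as it stands. The module is installed in compiled form; this text tells all that it offers.
- The arm moves only by the tool play_rows, never from a script. Its arguments are lists of equal length, an entry for each row: "linear": the shift along the world's x, y, z in m, a list of three; "turn": the turn about the world's z in degrees. A call has 1 to 8 rows; each row shifts and turns the commanded pose from where the row before left it; what a row does not reach is not made up. A row lasts 1/8 s, in which the tool goes at most 62.5 mm and 10.7 degrees, less where a joint would pass 70% of its speed; a pose out of reach is approached as far as the arm can. A call is refused whole if a number of a shift passes 0.0625 or a number of a turn 10.7, either way. A call with a gripper value outside its range is refused whole. "hand" is the finger opening in m, from 0 to 0.0854, set as the call begins (left out, the last holds). The fingers move at their own pace and stop on an object; the grip force is fixed at half the most. Time passes only in rows, so rows that do not move let the fingers close. It gives the time, the measured TCP pose, the force, the opening and the grip force at its end, in the units of the state.
- state(): the state, without advancing time (a new reading comes with each control period).
- grab_frame(name): name is "scene" or "top"; returns the picture (480x640x3 uint8, red, green, blue); there is no depth.
- camera_info(name): a dict with "camera_matrix" (3x3 intrinsics, pixels), "distortion" ([k1, k2, p1, p2, k3] as OpenCV has them; the pictures are not rectified), "origin" and "attitude" of the camera in the world. Camera axes: x right, y down, z forward; pixel columns grow to the right and rows downward; lengths in m; the calibration is good to about 2 mm. A picture is of the moment at which its call begins. camera_info takes no time and is no camera call.
- job_done(): hands the job in; it is judged then, once.
Trained networks look in the newest picture that a camera, given by its name, has taken for a name from the list of things; names that differ only in an ending like _2 or _b are one class to them, and where a whole thing is asked for, a point or a joint stands for the part that bears it (a point fixed in the world has none). Each returns a list of dicts, best first, with "p" (0 to 1); they miss things now and then, are a little off and sometimes report something else, mostly with a low value. They report only what shows in the picture. A call takes as long as a camera call.
- trace(camera, thing): "region" (480x640 bool, what is visible of it) and "location" ([column, row] in pixels, amid what is visible of it).
The state is a dict: "time": time; "joint_pos": joint angles; "joint_vel": joint speeds; "joint_efforts": joint torques, N m; "tool_pos": TCP position; "tool_rot": TCP orientation; "contact_force": force on the tool from outside, world axes, zero at the start; "ft_torque": the same for the moment, N m; "gripper_width": opening from 0.0 (shut) to 1.0 (fully open); "grasp_force": force on a finger pad.
Only numpy, scipy, OpenCV 4.12 (cv2) and the standard library are available. Lean on these libraries where they do the work, as an engineer would, in place of code of your own. Each camera call takes 0.05 s, during which the arm holds its last target. There are 200 camera calls.

## Task

The sprung access cover of the grey filter box stands a little ajar. Set your fingertips in the slot of the big round fastener, push it down until the cover is shut, and keep it down while you turn the fastener a quarter-turn clockwise (seen from above) as far as it goes, so that the cover stays locked shut when you let go. Do not pull the cover up, and leave the things on and around the box where they are.

Things in the scene. Friction and masses are not known exactly. Their poses are not given: they have to be found in the camera images.
- filter_box: grey box fixed to the table, 250 (x) x 320 (y) x 80 mm. Origin: centre of its underside; z up, -x its front. Aluminium cover (224 x 236 x 6) on top at +y, hinged along the back at box x = 110, z = 80; the deck at -y (75 wide) carries a tin. Cover shut, the fastener's axis is at box x = -50, y = 30. Left of the robot base lies a fixed wooden tray, 58 high, near wall at y = 190: keep the arm off.
- slot_centre (a point): centre of the slot's floor, on the fastener's axis. The fastener is a black round head, 100 mm in diameter, with a straight slot right across it, 36 mm wide, 20 mm deep, open at both ends, between two cheeks. Slot floor 90 mm above the table with the cover shut (ajar, about 107). The slot runs along this point's y; z is the fastener's axis; the point turns with the fastener.
- cover (a joint): hinge angle of the cover, rad: 0 shut, grows as its front edge rises. A spring holds it ajar at about 0.11; about 6 N down on the fastener shuts it. In the second half of the turn a cam under the cover goes under the box's front lip; it passes only while the fastener is held within 2 mm of fully down, and then holds the cover (at about 0.015).
- fastener (a joint): angle of the fastener, rad; grows clockwise seen from above. 0: open, slot along the box's y (left-right), stop. 1.57: locked, slot along the box's x (front-back), pointing to a small steel pip on the cover's front edge, stop. Starts between 0 and 0.5, stays where it is left; turning takes about 0.1 N m.
- tip_tin: small round grey tin, 53 mm across, 20 mm high, standing on the filter box's top deck beside the cover; leave alone. Origin: centre of its underside
- solder_spool: spool of solder with blue flanges, 61 mm across, 42 mm high, on the table to the right of the box; leave alone. Origin: centre of its underside
- wood_block: pine block 84 x 94 x 30 mm on the table, farther right; leave alone. Origin: centre of its underside
- pin_jar: glass jar of blue pins, 80 mm across, 62 mm high, on the table to the right of the box; leave alone. Origin: centre of its underside
- flux_bottle: white squeeze bottle, 48 mm across, 125 mm high, on the table, farther right; leave alone. Origin: centre of its underside

How it is judged:
By the outcome, as a careful person would: the job done as asked, in the order asked, and still so for the second after the job is handed in, with the robot touching nothing.
It also fails if it takes over 35 s, if anything falls off the work surface, if the arm or the gripper's body presses on something with over 40 N, if the wrist force passes 120 N, or if a joint passes its speed limit or range.

## Working session

There is one attempt and no reset: what is moved stays moved. The work goes in short steps, Python scripts to look and compute and a tool call to move; the robot and the scene stay as the last step left them, time stands still between calls to the robot, and variables do not carry over. Pictures are saved under pics/ and viewed, at most 10 in all, crops included, and the job is handed in when it is done.

Besides the shell and the picture viewer there is one more tool, called after "Emit:" by a JSON object that holds its "op" and its "data". play_rows: Moves the arm, as the interface text tells. Its arguments: {"type":"object","properties":{"linear":{"type":"array","items":{"type":"array","items":{"type":"number"}}},"turn":{"type":"array","items":{"type":"number"}},"hand":{"type":"number"}},"required":["linear","turn"]}

```bash
mkdir -p pics; cat > h.py <<'E'
from plant import *
import numpy as np, cv2
from scipy.spatial.transform import Rotation as R
def cam(n):
    c=camera_info(n); a=np.array(c['attitude'],float)
    M=a if a.shape==(3,3) else R.from_quat(a[[1,2,3,0]]).as_matrix()
    return np.array(c['camera_matrix']),np.array(c['distortion']),np.array(c['origin']),M
def ray(n,px,z):
    K,d,o,M=cam(n)
    u=cv2.undistortPoints(np.array(px,float).reshape(-1,1,2),K,d).reshape(-1,2)
    r=np.c_[u,np.ones(len(u))]@M.T
    return o+r*((z-o[2])/r[:,2])[:,None]
def proj(n,P):
    K,d,o,M=cam(n)
    return cv2.projectPoints(np.array(P,float).reshape(-1,3),cv2.Rodrigues(M.T)[0],-M.T@o,K,d)[0].reshape(-1,2)
def save(n,f):
    im=grab_frame(n); cv2.imwrite('pics/'+f,im[:,:,::-1]); return im
E
python3 - <<'E'
from h import *
for n in ('scene','top'):
    save(n,n+'0.png'); print(n,cam(n)[2],cam(n)[3].round(3).tolist(),cam(n)[0].round(1).tolist())
    for t in ('filter_box','slot_centre','cover','tip_tin','pin_jar','solder_spool'):
        for r in trace(n,t)[:1]:
            ys,xs=np.nonzero(r['region']); print(t,round(r['p'],2),np.round(r['location'],1),xs.min(),xs.max(),ys.min(),ys.max())
print(state())
E
```

```text
scene [-0.10426744 -1.10049022  0.63496789] [[0.881, -0.183, 0.436], [-0.473, -0.34, 0.813], [-0.0, -0.922, -0.387]] [[539.1, 0.0, 304.6], [0.0, 539.1, 241.9], [0.0, 0.0, 1.0]]
filter_box 0.9 [256.2 229.3] 214 313 195 261
slot_centre 0.92 [238.9 203.8] 223 256 195 210
cover 0.93 [256.6 206.6] 216 293 194 222
tip_tin 0.68 [246.7 226.3] 235 253 221 233
pin_jar 0.89 [285.8 260.9] 270 300 246 278
solder_spool 0.6 [345.1 253.8] 342 362 249 269
top [0.30093407 0.06388761 1.19136368] [[-0.019, -0.987, 0.157], [-1.0, 0.018, -0.013], [0.01, -0.157, -0.988]] [[495.5, 0.0, 325.0], [0.0, 495.5, 234.2], [0.0, 0.0, 1.0]]
filter_box 0.49 [252.2 265.4] 239 262 253 277
cover 0.81 [192.2 234.1] 125 255 170 290
tip_tin 0.58 [251.  265.1] 239 262 253 278
pin_jar 0.97 [314.2 245.8] 298 331 226 261
solder_spool 0.86 [336.2 173.3] 325 350 158 186
{'time': 0.7, 'joint_pos': array([ 1.01402537e+00,  5.27140214e-02,  1.61285035e+00,  2.05556990e-05,
        1.47602929e+00, -1.18954183e-01]), 'joint_vel': array([ 3.82797718e-04,  2.40840194e-03,  1.26445230e-03,  2.81891714e-04,
       -1.51895679e-03,  5.89914227e-06]), 'joint_efforts': array([-9.05060347e-07, -3.93574011e+01, -3.70353413e+01, -3.00667025e-04,
        7.50728268e-04, -7.34602565e-06]), 'tool_pos': array([0.26494279, 0.56606012, 0.23132457]), 'tool_rot': array([-9.82075711e-06,  2.17165141e-01,  9.76134879e-01,  2.91484768e-06]), 'contact_force': array([0.20816902, 0.81213348, 0.98252218]), 'ft_torque': array([-0.019719  , -0.00435939, -0.0188755 ]), 'grasp_force': 0.0, 'gripper_width': 1.0003717055823813}
```

View pics/top0.png

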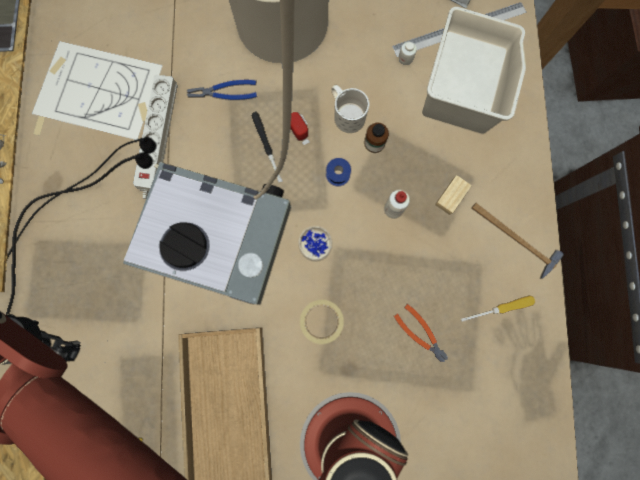

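View pics/scene0.png

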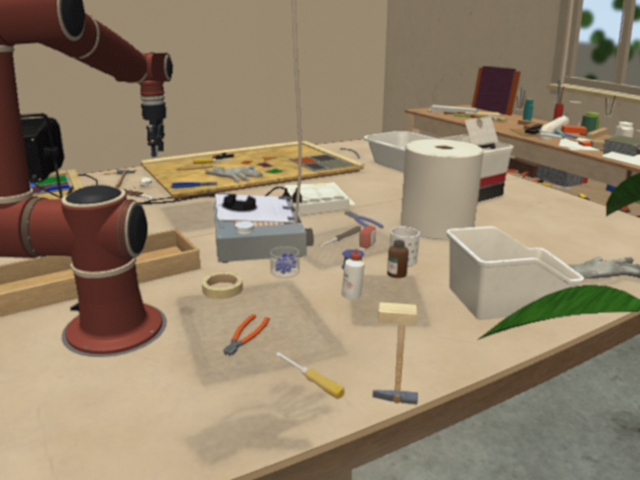

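The top view shows the box at columns 124–291, rows 165–303, turned about 15° in the picture. The black fastener is at about (184,246), the tin at (251,265), and a hose or rod rises from the box's back right at (265,190). I'll zoom in.

```bash
python3 - <<'E'
from h import *
im=cv2.imread('pics/top0.png')[160:310,115:300]
cv2.imwrite('pics/crop0.png',cv2.convertScaleAbs(cv2.resize(im,None,fx=4,fy=4,interpolation=cv2.INTER_CUBIC),alpha=1.3,beta=15))
print(ray('top',[[184,246]],.12),ray('top',[[165,167],[291,200],[258,303],[124,262]],.08), ray('top',[[265,190]],.1))
E
```

```text
[[0.45004074 0.35809194 0.12      ]] [[0.64197554 0.41855759 0.08      ]
 [0.5578637  0.12569191 0.08      ]
 [0.32480287 0.20112167 0.08      ]
 [0.42143536 0.50481215 0.08      ]] [[0.5774499  0.18319513 0.1       ]]
```

View pics/crop0.png

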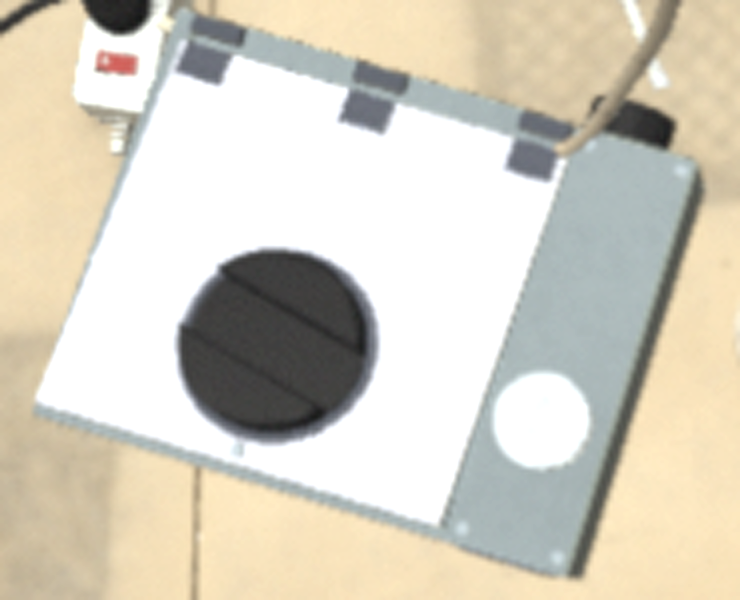

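The crop shows the slot's edges running from (218,268) to (366,355) and from (180,323) to (322,410). The pip is at (238,450), and the box top's back corners are at (180,12) and (697,163). The slot is turned about 14° from the box's y.

```bash
python3 - <<'E'
from h import *
f=lambda c:(np.array(c,float)+.5)/4-.5+[115,160]
ang=lambda v:np.degrees(np.arctan2(v[1],v[0]))
b=ray('top',f([[180,12],[697,163]]),.08)[:,:2]; yv=b[0]-b[1]; print('back edge',np.linalg.norm(yv),'yaw',ang(yv)-90)
yaw=np.radians(ang(yv)-90)
Rz=lambda a:np.array([[np.cos(a),-np.sin(a)],[np.sin(a),np.cos(a)]])
o=b.mean(0)-Rz(yaw)@[.125,0]; print('box o',o,'axis shut',o+Rz(yaw)@[-.05,.03])
# trace-based: cover front corners (ajar), pip
p=ray('top',f([[238,450]]),.11)[0,:2]; print('pip in box',Rz(yaw).T@(p-o))
t=ray('top',f([[541,420]]),.1)[0,:2]; print('tin in box',Rz(yaw).T@(t-o),t)
s=ray('top',f([[218,268],[366,355],[180,323],[322,410]]),.127)[:,:2]
print('slot ang',ang(s[1]-s[0])%180,ang(s[3]-s[2])%180,'mid',s.mean(0))
n=np.array([-(s[1]-s[0])[1],(s[1]-s[0])[0]]);n/=np.linalg.norm(n);print('width',n@(s[2]-s[0]))
h=ray('top',f([[278,345]]),.127)[0];print('head',h,'box',Rz(yaw).T@(h[:2]-o))
r=trace('top','slot_centre')
for q in r[:2]:
  ys,xs=np.nonzero(q['region']);print(q['p'],q['location'],xs.min(),xs.max(),ys.min(),ys.max())
# predicted model corners in crop coords
C=np.array([[.125,.16],[.125,-.16],[-.125,-.16],[-.125,.16]])@Rz(yaw).T+o
print(((proj('top',np.c_[C,np.full(4,.08)])-[115,160])*4).round())
E
```

```text
back edge 0.31586020890404237 yaw -17.6486015559762
box o [0.48583182 0.31896941] axis shut [0.44728048 0.36271634]
pip in box [-0.1062502   0.03148249]
tin in box [-0.04241845 -0.12087738] [0.40876244 0.21664161]
slot ang 58.98960734847988 58.168172773997284 mid [0.45281221 0.35970935]
width -0.03597186995185052
head [0.44933553 0.35590381 0.127     ] box [-0.04597626  0.02413115]
[[175.  10.]
 [699. 163.]
 [566. 584.]
 [ 28. 419.]]
```

Emit:
{"op": "play_rows", "data": {"linear": [[0.023,-0.026,0],[0.023,-0.026,0],[0.023,-0.026,0],[0.023,-0.026,0],[0.023,-0.026,0],[0.023,-0.026,0],[0.023,-0.026,0],[0.024,-0.026,0]], "turn": [-1,-1,-1,-1,-1,-1,0,0], "hand": 0.06}}

```text
time: 1.75
tool_pos: [0.4506, 0.3571, 0.2315]
tool_rot: [0.0, 0.268, 0.963, 0.0]
contact_force: [-0.1, -0.3, -0.1]
gripper_width: 0.703
grasp_force: 0.0
```

Emit:
{"op": "play_rows", "data": {"linear": [[0,0,-0.02],[0,0,-0.025],[0,0,-0.025],[0,0,-0.011],[0,0,0],[0,0,0]], "turn": [0,0,0,0,0,0]}}

```text
time: 2.5
tool_pos: [0.4504, 0.3586, 0.1514]
tool_rot: [0.001, 0.268, 0.963, 0.001]
contact_force: [0.0, 0.3, -0.9]
gripper_width: 0.701
grasp_force: 0.0
```

```bash
python3 - <<'E'
from h import *
s=state();q=s['tool_rot'];y=R.from_quat(np.r_[q[1:],q[0]]).apply([0,1,0]);print(s['tool_pos'],np.degrees(np.arctan2(y[1],y[0]))%180,s['contact_force'],s['gripper_width'],s['time'])
a=save('top','t1.png')[160:310,115:300];b=save('scene','s1.png')[150:250,180:330]
cv2.imwrite('pics/c1.png',np.vstack([cv2.resize(a,(400,300),interpolation=2),cv2.resize(b,(400,267),interpolation=2)])[:,:,::-1])
E
```

```text
[0.45035917 0.35864301 0.15144178] 58.93919176466747 [ 0.02903722  0.27134505 -0.94060917] 0.7012647967338204 2.5
```

View pics/c1.png

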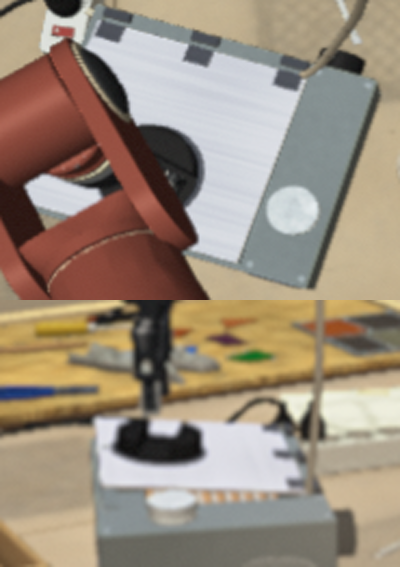

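The scene camera looks almost along the slot. In it the fingers appear left of the slot gap, at about column 150 of the crop against 164, so I'll zoom in and check.

```bash
python3 - <<'E'
from h import *
im=cv2.imread('pics/s1.png')[170:220,205:275]
im=cv2.convertScaleAbs(cv2.resize(im,None,fx=11,fy=11,interpolation=cv2.INTER_CUBIC),alpha=1.4,beta=20)
d=np.array([np.cos(np.radians(58.9)),np.sin(np.radians(58.9))]);n=np.array([d[1],-d[0]])
t=np.array([.4504,.3586])
def mk(P,c):
    for u in (proj('scene',P)-[205,170]+.5)*11: cv2.circle(im,tuple(int(v) for v in u),3,c,-1)
mk([[*t,.1514]],(0,0,255))
mk([[*(t+k*d*.044),.151] for k in(-1,1)],(0,255,255))
mk([[*(t-.046*d+k*n*.018),z] for k in(-1,1) for z in (.105,.125)],(0,255,0))   # expected near slot mouth
mk([[*(t+.046*d+k*n*.018),z] for k in(-1,1) for z in (.109,.129)],(255,128,0))  # far mouth
cv2.imwrite('pics/c2.png',im)
E
```

```text
(no output)
```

View pics/c2.png

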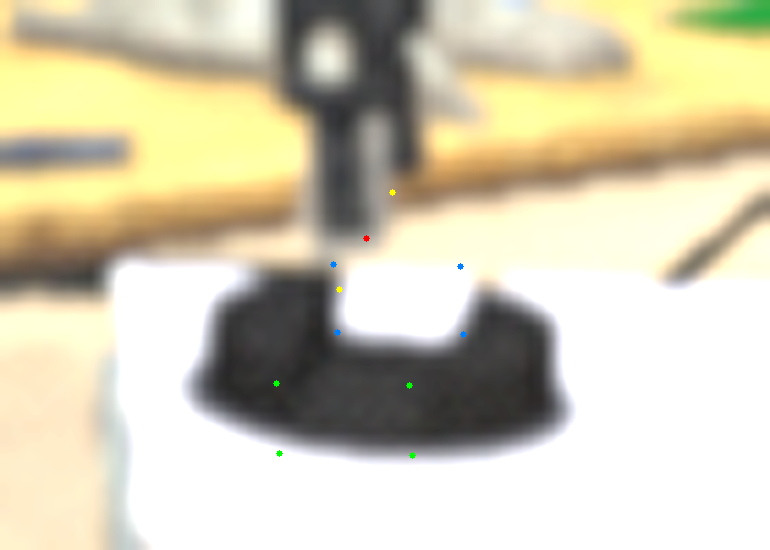

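The far mouth of the slot, seen at columns 340–470, matches the prediction of 335–462. The alignment is therefore good to 1–2 mm, and the fingertips sit about 1 cm above the TCP. Descending.

Emit:
{"op": "play_rows", "data": {"linear": [[0.001,-0.001,-0.01],[0,0,-0.01],[0,0,-0.01],[0,0,-0.01],[0,0,-0.005],[0,0,0]], "turn": [0,0,0,0,0,0]}}

```text
time: 3.35
tool_pos: [0.4507, 0.3569, 0.1046]
tool_rot: [-0.0, 0.268, 0.963, -0.0]
contact_force: [1.1, 0.8, 0.1]
gripper_width: 0.703
grasp_force: 0.0
```

Emit:
{"op": "play_rows", "data": {"linear": [[0,0,-0.004],[0,0,-0.004],[0,0,-0.004],[0,0,0],[0,0,0]], "turn": [0,0,0,0,0]}}

```text
time: 3.98
tool_pos: [0.451, 0.3572, 0.0936]
tool_rot: [0.0, 0.268, 0.963, 0.0]
contact_force: [-1.7, 1.4, 3.5]
gripper_width: 0.702
grasp_force: 1.4
```

Emit:
{"op": "play_rows", "data": {"linear": [[0,0,-0.003],[0,0,-0.003],[0,0,0],[0,0,0]], "turn": [0,0,0,0]}}

```text
time: 4.47
tool_pos: [0.4511, 0.3571, 0.0875]
tool_rot: [0.0, 0.268, 0.963, 0.0]
contact_force: [-2.6, 0.8, 5.6]
gripper_width: 0.7
grasp_force: 2.4
```

Contact is made and the spring is resisting. I'll keep going down in small steps, drifting slightly toward the front as the hinge arc requires.

Emit:
{"op": "play_rows", "data": {"linear": [[-0.001,0,-0.003],[0,0,-0.002],[0,0,0],[0,0,0]], "turn": [0,0,0,0]}}

```text
time: 4.97
tool_pos: [0.451, 0.3573, 0.0848]
tool_rot: [0.001, 0.268, 0.963, 0.0]
contact_force: [-4.2, -2.4, 13.9]
gripper_width: 0.708
grasp_force: 6.9
```

Emit:
{"op": "play_rows", "data": {"linear": [[-0.001,0,-0.002],[0,0,0],[0,0,0]], "turn": [0,0,0]}}

```text
time: 5.35
tool_pos: [0.451, 0.3573, 0.0847]
tool_rot: [0.002, 0.268, 0.963, 0.001]
contact_force: [-5.4, -4.9, 21.0]
gripper_width: 0.7
grasp_force: 10.4
```

```bash
python3 - <<'E'
from h import *
a=save('scene','s2.png')[180:240,200:320]; b=cv2.imread('pics/s1.png')[180:240,200:320]
cv2.imwrite('pics/c3.png',np.vstack([cv2.resize(x,(600,300),interpolation=2) for x in (b,a[:,:,::-1])]))
E
```

```text
(no output)
```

View pics/c3.png

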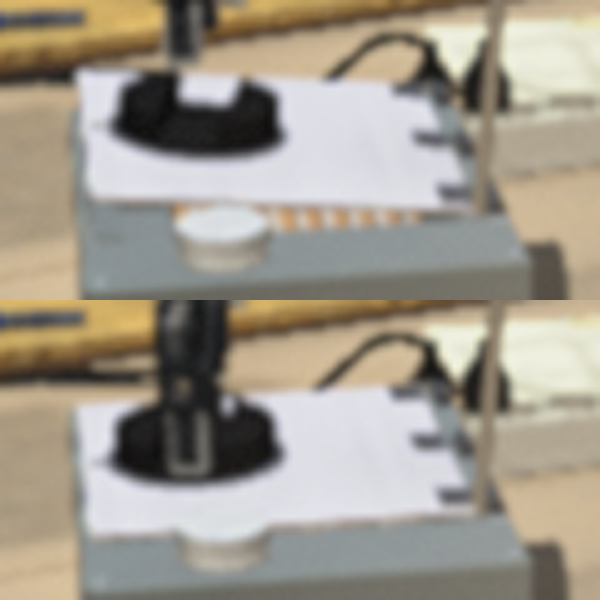

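The lower picture shows the cover shut, with its gap to the deck closed, and the fingers inside the slot. Now I'll turn clockwise (negative z), holding down.

Emit:
{"op": "play_rows", "data": {"linear": [[0,0,-0.001],[0,0,0],[0,0,0],[0,0,0],[0,0,0],[0,0,0]], "turn": [-6,-6,-6,-6,-6,0]}}

```text
time: 6.15
tool_pos: [0.4483, 0.3583, 0.0845]
tool_rot: [-0.001, 0.508, 0.861, -0.0]
contact_force: [-17.8, -3.6, 31.0]
gripper_width: 0.703
grasp_force: 15.3
```

Emit:
{"op": "play_rows", "data": {"linear": [[-0.002,0,0.0005],[0,0,0],[0,0,0],[0,0,0],[0,0,0]], "turn": [-5,-5,-5,-5,0]}}

```text
time: 6.78
tool_pos: [0.4467, 0.3595, 0.0846]
tool_rot: [-0.002, 0.65, 0.76, 0.001]
contact_force: [-13.2, 0.5, 24.6]
gripper_width: 0.702
grasp_force: 12.6
```

```bash
python3 - <<'E'
from h import *
s=state();q=s['tool_rot'];y=R.from_quat(np.r_[q[1:],q[0]]).apply([0,1,0]);print(s['tool_pos'],np.degrees(np.arctan2(y[1],y[0]))%180,s['contact_force'],s['ft_torque'])
E
```

```text
[0.44670259 0.35952082 0.08460461] 8.913147064060553 [-13.20532036   0.49264626  24.60508142] [ 0.20283409  2.3256257  -0.02033756]
```

Emit:
{"op": "play_rows", "data": {"linear": [[-0.001,0,0],[-0.001,0,0],[0,0,0],[0,0,0],[0,0,0],[0,0,0]], "turn": [-5,-5,-5,-5,-5,0]}}

```text
time: 7.52
tool_pos: [0.4461, 0.361, 0.0847]
tool_rot: [-0.002, 0.799, 0.601, 0.004]
contact_force: [-8.3, 6.0, 19.7]
gripper_width: 0.701
grasp_force: 9.8
```

```bash
cat > st.py <<'E'
from h import *
s=state();q=s['tool_rot'];y=R.from_quat(np.r_[q[1:],q[0]]).apply([0,1,0]);print(s['tool_pos'],(np.degrees(np.arctan2(y[1],y[0]))+90)%180-90,s['contact_force'],s['ft_torque'],s['joint_efforts'][5])
E
python3 st.py
```

```text
[0.44607147 0.3609687  0.08467929] -16.10449310403314 [-8.27404546  6.02597306 19.71995437] [ 1.11591353  1.49952159 -0.03682643] 0.09267739718779922
```

Emit:
{"op": "play_rows", "data": {"linear": [[0,0,-0.0005],[0,0,0],[0,0,0],[0,0,0]], "turn": [-4,-4,-4,0]}}

```text
time: 8.02
tool_pos: [0.4489, 0.3628, 0.0848]
tool_rot: [-0.003, 0.857, 0.515, 0.008]
contact_force: [1.6, 13.3, 12.1]
gripper_width: 0.703
grasp_force: 14.5
```

```bash
python3 st.py
```

```text
[0.44890502 0.36282508 0.08483287] -28.0177690133862 [ 1.55788419 13.3415246  12.11902039] [2.21618399 0.11219201 0.50240252] 0.5315515771508217
```

Emit:
{"op": "play_rows", "data": {"linear": [[0,0,-0.001],[0,0,0],[0,0,0]], "turn": [-3,0,0]}}

```text
time: 8.4
tool_pos: [0.4498, 0.3637, 0.0848]
tool_rot: [-0.003, 0.869, 0.494, 0.01]
contact_force: [2.1, 15.7, 12.9]
gripper_width: 0.7
grasp_force: 28.5
```

```bash
python3 st.py
```

```text
[0.44980754 0.36371324 0.08477993] -30.792075940676554 [ 2.14581749 15.7324483  12.9184415 ] [ 2.63827693 -0.03547143  1.6895689 ] 1.6531804203987122
```

It is hard on the stop: the torque has risen to 1.65 N m, and the tool yaw minus the slack gives about −19°, against −17° for locked. I'll ease the torque first, then take off the down force, then centre and lift.

Emit:
{"op": "play_rows", "data": {"linear": [[0,0,0],[0,0,0.0015],[0,0,0.001],[0,0,0]], "turn": [3,0.5,0,0]}}

```text
time: 8.9
tool_pos: [0.4488, 0.3627, 0.0849]
tool_rot: [-0.003, 0.855, 0.518, 0.008]
contact_force: [4.5, 15.5, 5.5]
gripper_width: 0.704
grasp_force: 9.8
```

```bash
python3 st.py
```

```text
[0.44878343 0.36271255 0.08491383] -27.57177269677767 [ 4.51256402 15.5252435   5.45108629] [ 2.62365169 -0.4039325   0.15581929] 0.20331284031271935
```

Emit:
{"op": "play_rows", "data": {"linear": [[0,0.002,0.0005],[0.001,0.002,0.0005],[0,0,0]], "turn": [0.5,0.5,0]}}

```text
time: 9.28
tool_pos: [0.4488, 0.3629, 0.0849]
tool_rot: [-0.0, 0.851, 0.526, 0.004]
contact_force: [1.1, 2.1, 9.7]
gripper_width: 0.702
grasp_force: 5.4
```

```bash
python3 st.py
```

```text
[0.4487671  0.36288228 0.08485572] -26.591967454843342 [1.14179676 2.13685563 9.65810845] [ 0.54016923  0.02440264 -0.06196122] -0.05066763027571142
```

Lateral force is gone. Now I'll lift the fingertips just off the floor, then centre.

Emit:
{"op": "play_rows", "data": {"linear": [[0,0,0.002],[0,0,0.002],[0,0,0]], "turn": [0,0,0]}}

```text
time: 9.65
tool_pos: [0.4487, 0.3627, 0.0877]
tool_rot: [-0.0, 0.851, 0.526, 0.004]
contact_force: [4.6, 4.2, 2.8]
gripper_width: 0.705
grasp_force: 4.6
```

```bash
python3 st.py
```

```text
[0.44869625 0.36273858 0.08767304] -26.59384245436742 [4.56737887 4.24154109 2.77690031] [ 0.93531561 -0.46047544  0.00700385] 0.027307068812660873
```

Emit:
{"op": "play_rows", "data": {"linear": [[0.0005,0.001,0.0015],[0,0,0],[0,0,0]], "turn": [1,0,0]}}

```text
time: 10.02
tool_pos: [0.4475, 0.3624, 0.0878]
tool_rot: [0.0, 0.846, 0.533, 0.001]
contact_force: [5.1, 3.6, 2.9]
gripper_width: 0.704
grasp_force: 2.5
```

```bash
python3 st.py
```

```text
[0.44752693 0.36235509 0.08780591] -25.578528579524146 [5.11086868 3.63027664 2.9472687 ] [ 0.40641457 -0.64417097  0.06021958] 0.11805231682956219
```

```bash
python3 - <<'E'
from h import *
a=save('scene','s3.png')[180:240,200:320];t=save('top','t3.png')[160:310,115:300]
cv2.imwrite('pics/c4.png',np.vstack([cv2.resize(a,(480,240),interpolation=2),cv2.resize(t,(480,350),interpolation=2)])[:,:,::-1])
E
```

```text
(no output)
```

View pics/c4.png

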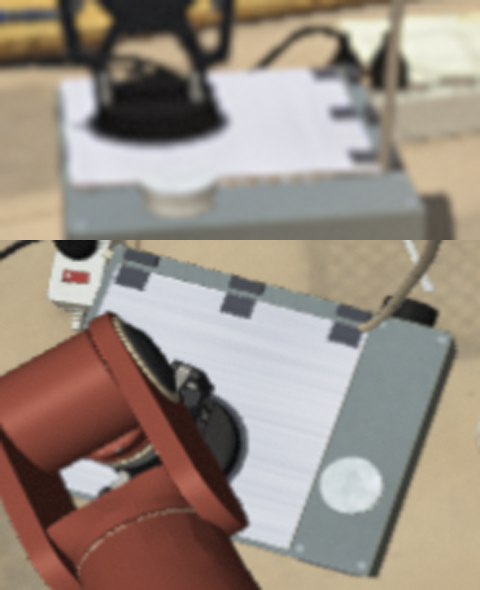

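The cover still looks down, and the fingers stand front to back in the slot. I'll keep backing off gently.

Emit:
{"op": "play_rows", "data": {"linear": [[-0.001,-0.0005,0.0015],[0,0,0.001],[0,0,0],[0,0,0]], "turn": [1,0,0,0]}}

```text
time: 10.62
tool_pos: [0.4455, 0.362, 0.0888]
tool_rot: [-0.0, 0.841, 0.541, 0.001]
contact_force: [4.5, 4.6, -2.5]
gripper_width: 0.701
grasp_force: 3.2
```

```bash
python3 st.py
```

```text
[0.4454703  0.36195848 0.08879578] -24.561047113661814 [ 4.53500845  4.61633795 -2.52385287] [ 0.83594305 -0.6804481   0.29594041] 0.2697046101093292
```

Emit:
{"op": "play_rows", "data": {"linear": [[0,0,0],[0,0,0],[0,0,0]], "turn": [2.5,2,0]}}

```text
time: 11.0
tool_pos: [0.4444, 0.3608, 0.0887]
tool_rot: [-0.0, 0.82, 0.573, -0.001]
contact_force: [-0.9, -0.9, -0.2]
gripper_width: 0.699
grasp_force: 0.0
```

```bash
python3 st.py
```

```text
[0.4444268  0.36084755 0.08865434] -20.098182691359042 [-0.90993948 -0.90314236 -0.15188346] [-0.00829067  0.02940799 -0.01893077] -0.07041895994916558
```

Free of contact. Lift straight out.

Emit:
{"op": "play_rows", "data": {"linear": [[0,0,0.003],[0,0,0.005],[0,0,0.008],[0,0,0.01],[0,0,0.015],[0,0,0.02],[0,0,0.03],[0,0,0.03]], "turn": [0,0,0,0,0,0,0,0]}}

```text
time: 12.0
tool_pos: [0.4456, 0.3616, 0.2131]
tool_rot: [0.0, 0.82, 0.573, 0.001]
contact_force: [0.7, -0.2, 0.1]
gripper_width: 0.705
grasp_force: 0.0
```

Emit:
{"op": "play_rows", "data": {"linear": [[-0.02,0.026,0],[-0.025,0.026,0],[-0.025,0.026,0],[-0.025,0.026,0],[-0.025,0.026,0],[-0.025,0.026,0],[-0.02,0.026,0],[0,0,0]], "turn": [0,0,0,0,0,0,0,0]}}

```text
time: 13.0
tool_pos: [0.2793, 0.545, 0.2122]
tool_rot: [-0.0, 0.819, 0.574, 0.001]
contact_force: [0.7, -0.4, 0.2]
gripper_width: 0.703
grasp_force: 0.0
```

```bash
python3 - <<'E'
from h import *
a=save('scene','s4.png')[180:240,200:320];t=save('top','t4.png')[160:310,115:300]
cv2.imwrite('pics/c5.png',np.vstack([cv2.resize(a,(480,240),interpolation=2),cv2.resize(t,(480,350),interpolation=2)])[:,:,::-1])
E
```

```text
(no output)
```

View pics/c5.png

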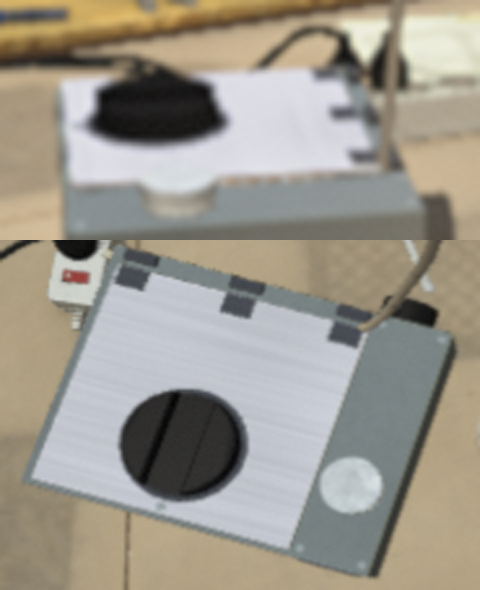

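The slot now points at the pip, (163,489) against (161,506) in the crop. The cover stays shut with the arm clear, and the tin has not moved. Handing in.

```bash
python3 -c "
from plant import *
print(job_done())"
```

```text
the job is handed in; nothing more can be done
None
```

The cover is shut and the fastener is turned clockwise to its stop, with the slot pointing at the pip; it stayed shut after I let go, and I handed the job in with the arm clear, at about 13 s.

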